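Press the infrared thermometer home in its foam case

TASK

Put the yellow and black infrared kitchen thermometer away in its open case: lay it in the die-cut foam pocket the one way round that it fits, then press both its nose and its handle down past the springy foam lips until it lies flat on the pocket floor. Leave it lying there and do not disturb the mug, the lemon or the spice jar.

Things in the scene. Friction and masses are not known exactly. Their poses are not given: they have to be found in the camera images.
- thermometer (a point): Barrel centre, half-way up (18 mm), of an L-shaped infrared thermometer lying on its side, 0.22 kg, 36 mm thick. Yellow barrel: x -65 to +65 mm (+x: black nose), y -23 to +23. Black handle from the barrel's -y side near the rear: x -62 to -28, y -23 to -98. z is up. Grasp from above across the barrel's 46 mm at x = 0; centre of mass about x -5, y -10 mm.
- thermo_nose (a point): Point on the thermometer's underside near its nose, at (+50, 0) mm from the barrel centre; same axes as the thermometer. The top face is 36 mm above it.
- thermo_handle (a point): Point on the thermometer's underside near the end of the handle, at (-45, -75) mm from the barrel centre; same axes. The top face is 36 mm above it.
- case: Low open grey case with dark foam, fixed, 200 (x) x 184 (y) x 35 mm high; origin at the centre of its underside. Foam top 34 mm up. The L-shaped pocket has the thermometer's outline with 2 mm to spare all round, widening to 6 mm over its top 9 mm; orange floor 24 mm below the foam top. A spare battery, fixed at x 22 to 68, y -50 mm, stands 4 mm above the foam.
- pocket_centre (a point): Point on the pocket's floor, 10 mm above the worktop, under where the barrel centre belongs, 36 mm to +y of the case's centre. Its axes show how the thermometer must lie (x to the nose, handle to -y). Pressed home, the thermometer's top is 46 mm above the worktop, 12 mm proud of the foam.
- pocket_nose (a point): Point on the pocket's floor where thermo_nose belongs. Two springy foam lips bulge into the pocket beside the barrel at x = +36 mm from pocket_centre. Pushing the nose end past them takes about 5 to 15 N. Laid in and let go, the thermometer stays up on the lips, perhaps a little tilted, underside about 8 to 15 mm above the floor (top 54 to 61 mm above the worktop).
- pocket_handle (a point): Point on the pocket's floor where thermo_handle belongs; two more such lips flank the handle here, and the handle end needs its own push of about 5 to 15 N. Past its lips an end goes down to the floor and stays there.
- mug: Green and white mug, 93 mm tall, upright on the worktop; bystander, leave alone. Origin at its underside.
- lemon: Lemon, about 71 x 53 x 51 mm, lying on the worktop; bystander, leave alone. Origin at its underside.
- spice_jar: Glass spice jar with a green lid, 46 mm across and 106 mm tall, upright; bystander, leave alone. Origin at its underside.
Mind the look-alikes: they are no part of the job. Of the things that look like the part that bears thermometer, the larger one is meant.

How it is judged:
By the outcome, as a careful person would: the job done as asked, in the order asked, and still so for the second after the job is handed in, with the robot touching nothing.
It also fails if it takes over 58 s, if anything falls off the work surface, if the arm or the gripper's body presses on something with over 40 N, if the wrist force passes 120 N, or if a joint passes its speed limit or range.

ROBOT

A 6-joint arm with a two-finger parallel gripper is mounted at the origin on a cart in front of the work surface, level with it; the furniture and walls round the work are solid. World frame = base frame: x ahead of the robot, y to its left, z up, the work surface at z = 0. Lengths are in m, angles in rad, forces in N, time in s.
With the tool pointing down it reaches from about 0.3 to 0.85 m from the base axis. Payload 4.2 kg.
Tool frame: the origin (TCP) lies midway between the tips of the shut fingers; the grasp point (between the pads) lies env.pinch_z behind it (env.pinch_z is the distance from the TCP to the grasp point, in m); z points along the fingers, y is the line along which they close (so a half turn about z gives the same grasp; the last joint's range is limited). The gripper opens to 91 mm and grips with 3 to 60 N. Pads are 32 mm wide; open, the fingers measure 118 mm over their backs; the gripper's body (76 mm by 178 mm) begins 60 mm behind the grasp point.
Start: joints at [-1.224, 0.32, 1.565, -0, 1.257, -0.02], TCP at [0.206, -0.537, 0.214] pointing down, gripper open.
Joint ranges: [-3.11, 3.11], [-0.84, 2.01], [0.21, 2.61], [-1.34, 4.49], [0.05, 2.63], [-2.56, 2.56]. Speed limits (rad/s): [2.57, 2.57, 3.14, 3.14, 3.14, 3.14].

INTERFACE

Orientations are given as a rotation vector (axis times angle).
In Python, from workcell import env gives the robot as it stands. The module is installed in compiled form; this text tells all that it offers.
- The arm moves only by the tool carry_out, never from a script. Its argument "deltas" is a list of rows, each a list of 2 entries, a list of its own where there are three numbers: the shift along the world's x, y, z scaled (see below), then the turn, a rotation vector about the world's x, y, z scaled (see below). In form: [[[tx, ty, tz], [ax, ay, az]], ...]. A call has 1 to 12 rows; each row is the pose to reach, as a shift and turn from the pose commanded when the call began; what a row does not reach only later rows make up. The controller multiplies each number of a shift by 1 m and each number of a turn by 30 degrees. A row lasts 1/12 s, in which the tool goes at most 41.7 mm and 7.16 degrees, less where a joint would pass 70% of its speed; a pose out of reach is approached as far as the arm can. A call with a number of a shift or a turn outside -1 to 1 is refused whole. A call with a gripper value outside its range is refused whole. "hand" is the closure, from 0 (fully open) to 1 (shut), set as the call begins (left out, the last holds). The fingers move at their own pace and stop on an object; the grip force is fixed at half the most. Time passes only in rows, so rows that repeat a pose let the fingers close. It gives the time, the measured TCP pose, the force, the opening and the grip force at its end, in the units of the state.
- env.read_state(): the state, without advancing time (a new reading comes with each control period).
- env.read_camera(name): name is "scene" or "top"; returns the picture (420x560x3 uint8, red, green, blue); there is no depth.
- env.camera_model(name): a dict with "fx", "fy", "cx", "cy" (pixels), "dist_coeffs" ([k1, k2, p1, p2, k3] as OpenCV has them; the pictures are not rectified), "camera_from_world" (4x4, takes a point from world to camera coordinates). Camera axes: x right, y down, z forward; pixel columns grow to the right and rows downward; lengths in m; the calibration is good to about 2 mm. A picture is of the moment at which its call begins. camera_model takes no time and is no camera call.
- env.job_done(): hands the job in; it is judged then, once.
Trained networks look in the newest picture that a camera, given by its name, has taken for a name from the list of things; names that differ only in an ending like _2 or _b are one class to them, and where a whole thing is asked for, a point or a joint stands for the part that bears it (a point fixed in the world has none). Each returns a list of dicts, best first, with "confidence" (0 to 1); they miss things now and then, are a little off and sometimes report something else, mostly with a low value. They report only what shows in the picture. A call takes as long as a camera call. They do not tell look-alikes from the thing itself.
- env.boxes_of(camera, query): "position" ([column, row] in pixels, amid what is visible of it).
- env.masks_of(camera, query): "pixels" (420x560 bool, what is visible of it) and "position" ([column, row] in pixels, amid what is visible of it).
- env.mark_of(camera, query): "position" ([column, row] in pixels: a listed point, or the origin of a listed thing).
The state is a dict: "clock": time; "q": joint angles; "qvel": joint speeds; "joint_torque": joint torques, N m; "position": TCP position; "tcp_rot": TCP orientation; "wrist_force": force on the tool from outside, world axes, zero at the start; "wrist_torque": the same for the moment, N m; "finger_gap": finger opening in m; "gripper_force": force on a finger pad.
Only numpy, scipy, OpenCV 4.12 (cv2) and the standard library are available. Lean on these libraries where they do the work, as an engineer would, in place of code of your own. Each camera call takes 0.05 s, during which the arm holds its last target. There are 200 camera calls.

## Working session

There is one attempt and no reset: what is moved stays moved. The work goes in short steps, Python scripts to look and compute and a tool call to move; the robot and the scene stay as the last step left them, time stands still between calls to the robot, and variables do not carry over. Pictures are saved under pics/ and viewed, at most 10 in all, crops included, and the job is handed in when it is done.

Besides the shell and the picture viewer there is one more tool, called after "Emit:" by a JSON object that holds its "op" and its "data". carry_out: Moves the arm, as the interface text tells. Shifts and turns lie within -1 to 1; 1 stands for 1 m of shift or 30 degrees of turn. Its arguments: {"type":"object","properties":{"deltas":{"type":"array","items":{"type":"array"}},"hand":{"type":"number"}},"required":["deltas"]}

```bash
mkdir -p pics; cat > h.py <<'E'
import numpy as np, cv2
from workcell import env
def ray(cam,px,z):
    m=env.camera_model(cam); K=np.array([[m['fx'],0,m['cx']],[0,m['fy'],m['cy']],[0,0,1]])
    u=cv2.undistortPoints(np.array([[px]],float),K,np.array(m['dist_coeffs']))[0,0]
    T=np.array(m['camera_from_world']);R=T[:3,:3];o=-R.T@T[:3,3];d=R.T@np.array([u[0],u[1],1])
    return o+d*(z-o[2])/d[2]
def proj(cam,P):
    m=env.camera_model(cam); K=np.array([[m['fx'],0,m['cx']],[0,m['fy'],m['cy']],[0,0,1]])
    T=np.array(m['camera_from_world'])
    return cv2.projectPoints(np.array(P,float).reshape(-1,3),cv2.Rodrigues(T[:3,:3])[0],T[:3,3],K,np.array(m['dist_coeffs']))[0][:,0]
def snap(cam,name):
    im=env.read_camera(cam); cv2.imwrite(f'pics/{name}.png',im[:,:,::-1]); return im
E
python3 - <<'E'
from h import *
print(env.pinch_z, env.read_state())
a=snap('scene','s0');b=snap('top','t0')
zs=dict(thermometer=.018,thermo_nose=0,thermo_handle=0,case=0,pocket_centre=.01,pocket_nose=.01,pocket_handle=.01,mug=0,lemon=0,spice_jar=0)
for c in('top','scene'):
  for q,z in zs.items():
    print(c,q,[(np.round(r['position']).tolist(),round(r['confidence'],2),ray(c,r['position'],z).round(3).tolist()) for r in env.mark_of(c,q)])
E
```

```text
0.0188 {'clock': 0.0, 'q': array([-1.22404511e+00,  3.20298824e-01,  1.56568046e+00,  3.86584327e-05,
        1.25737607e+00, -2.00208236e-02]), 'qvel': array([ 0.00016811, -0.00122047,  0.00045609, -0.00030991, -0.00037254,
       -0.00046496]), 'joint_torque': array([ 1.94554057e-03, -4.12463844e+01, -2.31974280e+01,  7.29132886e-02,
        4.56287793e-02, -1.67424628e-04]), 'position': array([ 0.206028  , -0.53628468,  0.21311574]), 'tcp_rot': array([-3.08720144e+00, -5.72563668e-01,  3.93121973e-04]), 'wrist_force': array([-0.37424739, -0.81499835,  0.25651584]), 'wrist_torque': array([0.01922836, 0.06382003, 0.00357415]), 'gripper_force': 0.0, 'finger_gap': 0.09107039031471406}
top thermometer [([277.0, 219.0], 0.92, [0.561, -0.043, 0.018]), ([339.0, 188.0], 0.71, [0.642, -0.208, 0.018]), ([334.0, 208.0], 0.67, [0.589, -0.191, 0.018])]
top thermo_nose [([337.0, 191.0], 0.89, [0.634, -0.205, 0.0]), ([290.0, 218.0], 0.86, [0.566, -0.078, 0.0])]
top thermo_handle [([262.0, 239.0], 0.67, [0.511, -0.002, 0.0]), ([352.0, 236.0], 0.59, [0.514, -0.24, 0.0]), ([238.0, 142.0], 0.41, [0.7
[... 742 characters left out ...]
e thermo_nose [([299.0, 214.0], 0.59, [0.567, -0.072, 0.0]), ([301.0, 170.0], 0.57, [0.635, -0.213, 0.0])]
scene thermo_handle [([343.0, 179.0], 0.78, [0.522, -0.238, 0.0]), ([311.0, 245.0], 0.77, [0.498, -0.001, -0.0]), ([301.0, 172.0], 0.59, [0.631, -0.204, 0.0])]
scene case []
scene pocket_centre [([236.0, 301.0], 0.67, [0.568, 0.211, 0.01])]
scene pocket_nose [([211.0, 291.0], 0.56, [0.629, 0.217, 0.01])]
scene pocket_handle [([271.0, 284.0], 0.8, [0.525, 0.138, 0.01])]
scene mug [([233.0, 191.0], 0.75, [0.756, -0.055, 0.0]), ([204.0, 222.0], 0.58, [0.758, 0.067, 0.0])]
scene lemon [([293.0, 142.0], 0.78, [0.712, -0.306, 0.0])]
scene spice_jar [([204.0, 221.0], 0.6, [0.761, 0.063, 0.0])]
```

View pics/t0.png

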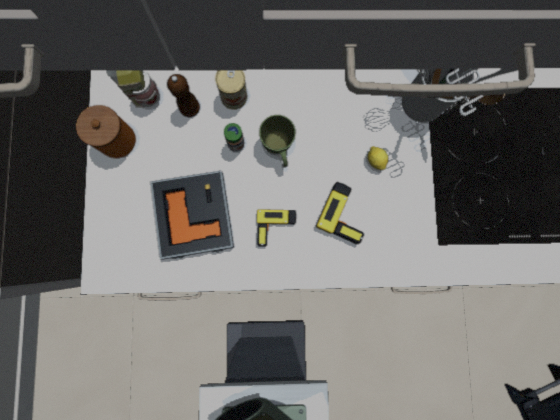

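View pics/s0.png

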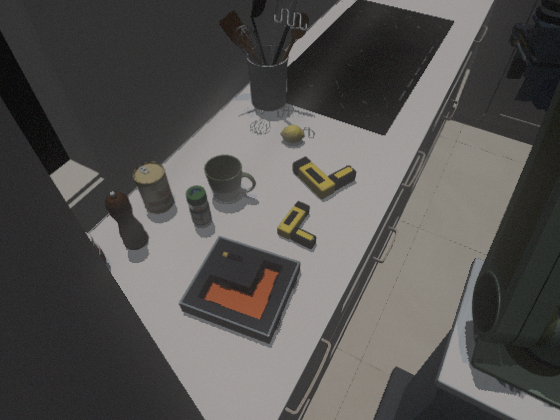

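Candidates for the thermometer are the large one at top (334,208) / scene (316,177) and the small one at top (277,219) / scene (295,220). I choose the larger, top (334,208). I'll check it in a close crop.

```bash
python3 - <<'E'
from h import *
b=cv2.imread('pics/t0.png');a=cv2.imread('pics/s0.png')
f=lambda im,x,y,w,h:cv2.resize(im[y:y+h,x:x+w],(400,300),interpolation=cv2.INTER_CUBIC)
cv2.imwrite('pics/c0.png',np.vstack([np.hstack([f(b,300,172,80,60+15)[:300],f(a,280,145,96,72)]),np.hstack([f(b,135,163,120,100),f(a,170,228,148,111)])]))
ms={}
for c in('top','scene'):
  for q in('thermometer','case'):
    for i,r in enumerate(env.masks_of(c,q)):
      print(c,q,i,r['position'],r['confidence'],r['pixels'].sum()); ms[f'{c}_{q}_{i}']=r['pixels']
np.savez('m.npz',**ms)
E
```

```text
top thermometer 0 [268.5, 220.2] 0.75 802
top thermometer 1 [191.7, 214.2] 0.74 6014
top thermometer 2 [338.5, 218.3] 0.56 1370
top case 0 [189.2, 214.3] 0.84 5956
scene thermometer 0 [293.0, 229.4] 0.82 946
scene thermometer 1 [291.7, 130.1] 0.74 334
scene thermometer 2 [320.9, 175.0] 0.73 1355
scene case 0 [242.7, 287.0] 0.78 8167
```

View pics/c0.png

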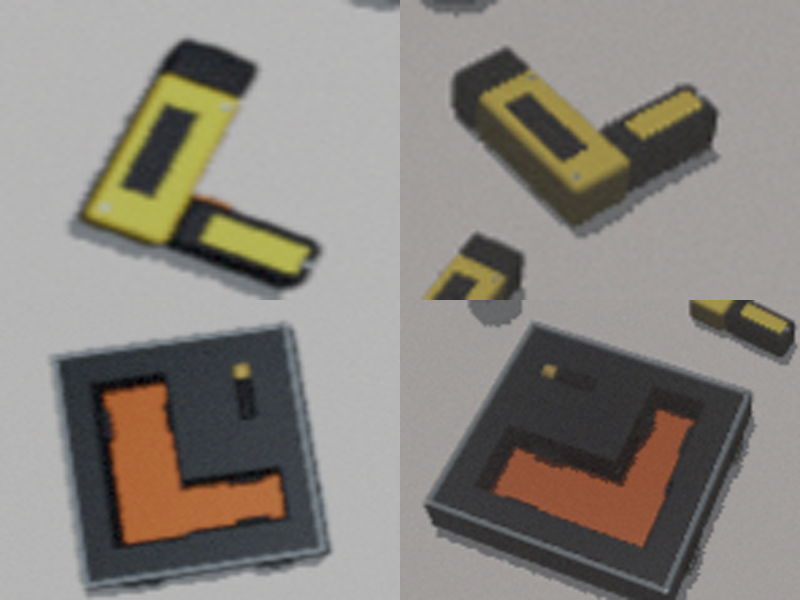

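```bash
cat > fit.py <<'E'
from h import *
from scipy.optimize import minimize
S=6
def seg(im):
    hsv=cv2.cvtColor(im,cv2.COLOR_RGB2HSV); return ((hsv[...,1]>80)|(hsv[...,2]<95))
def box(x0,x1,y0,y1,z0,z1): return np.array([[x,y,z] for x in(x0,x1) for y in(y0,y1) for z in(z0,z1)])
THERMO=[box(-.065,.065,-.023,.023,-.018,.018),box(-.062,-.028,-.098,-.02,-.018,.018)]
CASE=[box(-.1,.1,-.092,.092,0,.035)]
def render(cam,parts,p,z,win):
    x0,y0,w,h=win; c,s=np.cos(p[2]),np.sin(p[2]); R=np.array([[c,-s,0],[s,c,0],[0,0,1]])
    im=np.zeros((h*S,w*S),np.uint8)
    for P in parts:
        uv=proj(cam,P@R.T+[p[0],p[1],z]); q=((uv-[x0,y0]+.5)*S-.5)
        cv2.fillConvexPoly(im,cv2.convexHull(np.round(q*16).astype(np.int32)),255,shift=4)
    return cv2.resize(im,(w,h),interpolation=cv2.INTER_AREA)/255.
def fit(parts,p0,z,cams,pad=12):
    def cost(p,show=False):
        t=0
        for c,im in cams.items():
            win=wins[c];x0,y0,w,h=win
            t+=np.abs(render(c,parts,p,z,win)-masks[c]).sum()
        return t
    wins={};masks={}
    for c,im in cams.items():
        R=render(c,parts,p0,z,(0,0,560,420)); ys,xs=np.where(R>0)
        x0,y0,x1,y1=xs.min()-pad,ys.min()-pad,xs.max()+pad,ys.max()+pad
        m=seg(im)
        n,l=cv2.connectedComponents(m.astype(np.uint8)); k=np.bincount(l[(R>.5)&m]).argmax(); m=(l==k)
        m=cv2.morphologyEx(m.astype(np.uint8),cv2.MORPH_CLOSE,np.ones((3,3)))
        cnt,_=cv2.findContours(m,cv2.RETR_EXTERNAL,cv2.CHAIN_APPROX_NONE); cv2.drawContours(m,cnt,-1,1,-1)
        wins[c]=(x0,y0,x1-x0,y1-y0); masks[c]=m[y0:y1,x0:x1].astype(float)
    best=min((minimize(cost,np.array(p0)+[0,0,d],method='Nelder-Mead',options=dict(initial_simplex=np.array(p0)+[0,0,d]+np.array([[0,0,0],[.01,0,0],[0,.01,0],[0,0,.1]]),xatol=1e-4,fatol=.05)) for d in(-.06,0,.06)),key=lambda r:r.fun)
    return best.x,best.fun,[m.sum() for m in masks.values()]
E
python3 - <<'E'
from fit import *
ims={c:cv2.imread(f'pics/{f}.png')[:,:,::-1].copy() for c,f in(('top','t0'),('scene','s0'))}
for nm,P,p0,z in(('th',THERMO,[.589,-.191,-.48],.018),('case',CASE,[.578,.183,.1],0)):
  for cs in(('top',),('scene',),('top','scene')):
    print(nm,cs,fit(P,p0,z,{c:ims[c] for c in cs}))
E
```

```text
th ('top',) (array([ 0.58991089, -0.18955269, -0.45232853]), np.float64(126.77254901960785), [np.float64(1322.0)])
th ('scene',) (array([ 0.58928572, -0.18761764, -0.46831974]), np.float64(161.3372549019608), [np.float64(1335.0)])
th ('top', 'scene') (array([ 0.58947522, -0.18917148, -0.453921  ]), np.float64(296.83137254901965), [np.float64(1322.0), np.float64(1335.0)])
case ('top',) (array([0.58347969, 0.17046279, 0.1460156 ]), np.float64(839.8901960784312), [np.float64(5083.0)])
case ('scene',) (array([0.58865495, 0.16157702, 0.1486146 ]), np.float64(1263.407843137255), [np.float64(6592.0)])Traceback (most recent call last):
  File "<stdin>", line 5, in <module>
  File "fit.py", line 32, in fit
    best=min((minimize(cost,np.array(p0)+[0,0,d],method='Nelder-Mead',options=dict(initial_simplex=np.array(p0)+[0,0,d]+np.array([[0,0,0],[.01,0,0],[0,.01,0],[0,0,.1]]),xatol=1e-4,fatol=.05)) for d in(-.06,0,.06)),key=lambda r:r.fun)
  File "fit.py", line 32, in <genexpr>
    best=min((minimize(cost,np.array(p0)+[0,0,d],method='Nelder-Mead',options=dict(initial_simplex=np.array(p0)+[0,0,d]+
[... 193 characters left out ...]
^^^^^^^^^^^^^^^^^^^^^^^^^^^^^^^^^^^^^^^^^^^^^^^^^^^^^^^^^^^^^^^^^^^^^^^^^^^^^^^^^^^^^^^^^^^^^^^^^^^^^^^^^^^^^^^^
    res = _minimize_neldermead(fun, x0, args, callback, bounds=bounds,
                               **options)
    fxr = func(xr)
    fx = function(np.copy(x), *(wrapper_args + args))
  File "fit.py", line 21, in cost
    t+=np.abs(render(c,parts,p,z,win)-masks[c]).sum()
              ~~~~~~^^^^^^^^^^^^^^^^^
  File "fit.py", line 13, in render
    uv=proj(cam,P@R.T+[p[0],p[1],z]); q=((uv-[x0,y0]+.5)*S-.5)
  File "h.py", line 9, in proj
    m=env.camera_model(cam); K=np.array([[m['fx'],0,m['cx']],[0,m['fy'],m['cy']],[0,0,1]])
ValueError: time passes only in moves, steps and waits
```

```bash
sed -i '1,2a _C={c:env.camera_model(c) for c in("top","scene")}' h.py; sed -i 's/m=env.camera_model(cam);/m=_C[cam];/' h.py
cat > pocket.py <<'E'
from fit import *
def L(e,z): # pocket outline offset e, about pocket centre
    return [np.array([[-.065-e,-.023-e],[.065+e,-.023-e],[.065+e,.023+e],[-.065-e,.023+e]]),np.array([[-.062-e,-.098-e],[-.028+e,-.098-e],[-.028+e,0],[-.062-e,0]])],z
def rp(cam,p,win):
    x0,y0,w,h=win;c,s=np.cos(p[2]),np.sin(p[2]);R=np.array([[c,-s],[s,c]]);out=None
    for e,z in((.002,.01),(.002,.025),(.006,.034)):
        im=np.zeros((h*S,w*S),np.uint8)
        for P in L(e,z)[0]:
            uv=proj(cam,np.c_[P@R.T+p[:2],np.full(4,z)])
            cv2.fillConvexPoly(im,np.round(((uv-[x0,y0]+.5)*S-.5)*16).astype(np.int32),255,shift=4)
        out=im if out is None else out&im
    return cv2.resize(out,(w,h),interpolation=cv2.INTER_AREA)/255.
def fitpocket(ims,p0):
    W={'top':(155,180,80,75),'scene':(175,235,125,90)}; M={}
    for c,im in ims.items():
        hsv=cv2.cvtColor(im,cv2.COLOR_RGB2HSV);x,y,w,h=W[c]
        M[c]=((hsv[...,1]>120)&(hsv[...,2]>80)&(hsv[...,0]<16))[y:y+h,x:x+w].astype(float)
    f=lambda p:sum(np.abs(rp(c,p,W[c])-M[c]).sum() for c in ims)
    r=minimize(f,p0,method='Nelder-Mead',options=dict(initial_simplex=np.array(p0)+np.array([[0,0,0],[.01,0,0],[0,.01,0],[0,0,.1]]),xatol=1e-4,fatol=.05))
    return r.x,r.fun,[m.sum() for m in M.values()]
E
python3 - <<'E'
from pocket import *
ims={c:cv2.imread(f'pics/{f}.png')[:,:,::-1].copy() for c,f in(('top','t0'),('scene','s0'))}
for cs in(('top',),('scene',),('top','scene')): print(cs,fitpocket({c:ims[c] for c in cs},[.574,.214,.12]))
M=np.load('m.npz')
# case via network masks
import fit
for c in('top','scene'):
    m=M[f'{c}_case_0'].astype(float);f=lambda p:np.abs(render(c,CASE,p,0,(0,0,560,420))-m).sum()
    p0=[.575,.178,.12];fit.S=4
    r=minimize(f,p0,method='Nelder-Mead',options=dict(initial_simplex=np.array(p0)+np.array([[0,0,0],[.01,0,0],[0,.01,0],[0,0,.1]]),xatol=1e-4,fatol=.1,maxiter=120))
    p=r.x;print(c,p,r.fun,'pocket',p[:2]+.036*np.array([-np.sin(p[2]),np.cos(p[2])]))
im=ims['top']
print(im[215,135:165].tolist()); print(im[188:200,305:335:2].mean(2).astype(int).tolist()[6])
E
```

```text
Traceback (most recent call last):
  File "pocket.py", line 1, in <module>
    from fit import *
  File "fit.py", line 1, in <module>
    from h import *
  File "h.py", line 2, in <module>
    _C={c:env.camera_model(c) for c in("top","scene")}
          ^^^
NameError: name 'env' is not defined
```

```bash
sed -i '/^_C=/d' h.py; sed -i '/^from workcell/a _C={c:env.camera_model(c) for c in("top","scene")}' h.py; head -4 h.py
cat > run.py <<'E'
from pocket import *
ims={c:cv2.imread(f'pics/{f}.png')[:,:,::-1].copy() for c,f in(('top','t0'),('scene','s0'))}
for cs in(('top',),('scene',),('top','scene')): print(cs,fitpocket({c:ims[c] for c in cs},[.574,.214,.12]))
M=np.load('m.npz')
import fit
for c in('top','scene'):
    m=M[f'{c}_case_0'].astype(float);f=lambda p:np.abs(render(c,CASE,p,0,(0,0,560,420))-m).sum()
    p0=[.575,.178,.12];fit.S=4
    r=minimize(f,p0,method='Nelder-Mead',options=dict(initial_simplex=np.array(p0)+np.array([[0,0,0],[.01,0,0],[0,.01,0],[0,0,.1]]),xatol=1e-4,fatol=.1,maxiter=120))
    p=r.x;print(c,p,r.fun,'pocket',p[:2]+.036*np.array([-np.sin(p[2]),np.cos(p[2])]))
im=ims['top']
print(im[215,145:160].tolist()); print(im[200,305:335].mean(1).astype(int).tolist())
E
python3 run.py
```

```text
import numpy as np, cv2
from workcell import env
_C={c:env.camera_model(c) for c in("top","scene")}
def ray(cam,px,z):
('top',) (array([0.57118992, 0.21053645, 0.14861328]), np.float64(87.50588235294117), [np.float64(1371.0)])
('scene',) (array([0.56896085, 0.21290224, 0.14397705]), np.float64(166.8392156862745), [np.float64(1507.0)])
('top', 'scene') (array([0.5703638 , 0.2117294 , 0.14421266]), np.float64(307.8235294117647), [np.float64(1371.0), np.float64(1507.0)])
top [0.57637435 0.17478293 0.14592835] 143.07843137254903 pocket [0.57113955 0.21040029]
scene [0.5753418  0.17787434 0.14236172] 147.94509803921568 pocket [0.57023407 0.21351015]
[[179, 179, 179], [180, 180, 180], [181, 181, 182], [181, 180, 181], [181, 181, 181], [182, 181, 181], [179, 179, 179], [179, 179, 179], [166, 166, 167], [139, 142, 144], [117, 126, 132], [91, 100, 105], [56, 58, 64], [53, 53, 59], [46, 48, 55]]
[180, 181, 179, 179, 180, 181, 180, 180, 180, 180, 179, 180, 180, 180, 181, 182, 181, 181, 182, 174, 153, 111, 85, 108, 138, 142, 119, 68, 49, 46]
```

The larger one is confirmed: black nose up, yellow barrel, black handle to the right. It lies at about (0.5895, −0.189), yaw −26.1°. The pocket is at (0.5707, 0.212), yaw 8.3°. The case outline and orange floor fits agree, and the sizes are consistent. Now moving above it.

Emit:
{"op": "carry_out", "data": {"deltas": [[[0.3835,0.348,-0.08],[0,0,-1]],[[0.3835,0.348,-0.08],[0,0,-1]],[[0.3835,0.348,-0.08],[0,0,-1]],[[0.3835,0.348,-0.08],[0,0,-1]],[[0.3835,0.348,-0.08],[0,0,-1]],[[0.3835,0.348,-0.08],[0,0,-1]],[[0.3835,0.348,-0.08],[0,0,-1]],[[0.3835,0.348,-0.08],[0,0,-1]],[[0.3835,0.348,-0.08],[0,0,-1]],[[0.3835,0.348,-0.08],[0,0,-1]],[[0.3835,0.348,-0.08],[0,0,-1]],[[0.3835,0.348,-0.08],[0,0,-1]]], "hand": 0}}

```text
clock: 2.3
position: [0.5652, -0.2107, 0.1392]
tcp_rot: [3.132, -0.246, 0.0]
wrist_force: [0.8, -1.0, -0.7]
finger_gap: 0.0912
gripper_force: 0.0
```

Emit:
{"op": "carry_out", "data": {"deltas": [[[0.02,0.018,-0.01],[0,0,-0.28]],[[0.02,0.018,-0.01],[0,0,-0.57]],[[0.02,0.018,-0.01],[0,0,-0.57]],[[0.02,0.018,-0.01],[0,0,-0.57]],[[0.02,0.018,-0.01],[0,0,-0.57]],[[0.02,0.018,-0.01],[0,0,-0.57]]]}}

```text
clock: 2.8
position: [0.5837, -0.1946, 0.1295]
tcp_rot: [3.061, -0.708, 0.0]
wrist_force: [0.5, -0.3, 0.3]
finger_gap: 0.0909
gripper_force: 0.0
```

```bash
python3 - <<'E'
from h import *
from scipy.spatial.transform import Rotation as R
s=env.read_state();M=R.from_rotvec(s['tcp_rot']).as_matrix();print(s['position'],np.degrees(np.arctan2(M[1,1],M[0,1])),M[:,2],s['q'],s['clock'],s['wrist_force'])
E
```

```text
[ 0.58370917 -0.1945692   0.12952078] -116.039766368358 [ 1.15739487e-04 -1.48987581e-04 -9.99999982e-01] [-3.40385872e-01  4.43267880e-01  1.59309865e+00 -1.13934489e-04
  1.10506728e+00  1.68494126e+00] 2.8 [ 0.45112266 -0.26638012  0.28219221]
```

Emit:
{"op": "carry_out", "data": {"deltas": [[[0.006,0.0055,-0.03],[0,0,0]],[[0.006,0.0055,-0.07],[0,0,0]],[[0.006,0.0055,-0.09],[0,0,0]],[[0.006,0.0055,-0.105],[0,0,0]],[[0.006,0.0055,-0.111],[0,0,0]],[[0.006,0.0055,-0.111],[0,0,0]],[[0.006,0.0055,-0.111],[0,0,0]]]}}

```text
clock: 3.38
position: [0.5903, -0.1893, 0.0191]
tcp_rot: [3.06, -0.709, 0.002]
wrist_force: [0.0, -0.5, 0.4]
finger_gap: 0.0912
gripper_force: 0.0
```

Emit:
{"op": "carry_out", "data": {"deltas": [[[0,0,0],[0,0,0]],[[0,0,0],[0,0,0]],[[0,0,0],[0,0,0]],[[0,0,0],[0,0,0]],[[0,0,0],[0,0,0]],[[0,0,0],[0,0,0]],[[0,0,0],[0,0,0]],[[0,0,0],[0,0,0]]], "hand": 1}}

```text
clock: 4.05
position: [0.5898, -0.1889, 0.0184]
tcp_rot: [3.06, -0.709, -0.0]
wrist_force: [0.3, -0.7, 1.3]
finger_gap: 0.0458
gripper_force: 30.0
```

Emit:
{"op": "carry_out", "data": {"deltas": [[[0,0,0.02],[0,0,0]],[[0,0,0.05],[0,0,0]],[[0,0,0.09],[0,0,0]],[[0,0.03,0.12],[0,0,0.15]],[[-0.005,0.07,0.12],[0,0,0.35]],[[-0.01,0.11,0.12],[0,0,0.55]],[[-0.01,0.15,0.12],[0,0,0.75]],[[-0.015,0.19,0.12],[0,0,0.95]],[[-0.019,0.23,0.12],[0,0,1]],[[-0.019,0.27,0.12],[0,0,1]],[[-0.019,0.31,0.12],[0,0,1]],[[-0.019,0.34,0.12],[0,0,1]]]}}

```text
clock: 5.05
position: [0.5699, 0.1543, 0.1379]
tcp_rot: [-3.139, -0.109, 0.002]
wrist_force: [1.1, 0.2, -1.9]
finger_gap: 0.046
gripper_force: 30.0
```

Emit:
{"op": "carry_out", "data": {"deltas": [[[0,0.03,0],[0,0,0.147]],[[0,0.055,0],[0,0,0.147]],[[0,0.06,-0.02],[0,0,0.147]],[[0,0.06,-0.04],[0,0,0.147]],[[0,0.06,-0.05],[0,0,0.147]],[[0,0.06,-0.05],[0,0,0.147]],[[0,0.06,-0.05],[0,0,0.147]],[[0,0.06,-0.05],[0,0,0.147]]]}}

```text
clock: 5.72
position: [0.5716, 0.211, 0.0892]
tcp_rot: [-3.133, -0.227, -0.002]
wrist_force: [0.7, 1.0, -1.6]
finger_gap: 0.046
gripper_force: 30.0
```

```bash
cat > st.py <<'E'
from h import *
from scipy.spatial.transform import Rotation as R
s=env.read_state();M=R.from_rotvec(s['tcp_rot']).as_matrix();print(s['position'],np.degrees(np.arctan2(M[1,1],M[0,1]))+90,M[:,2],s['q'],s['clock'],s['wrist_force'],s['wrist_torque'],s['finger_gap'])
E
cat >> st.py <<'E'
import sys
if len(sys.argv)>1:
    n=sys.argv[1]; b=snap('top','t'+n);a=snap('scene','s'+n)
    f=lambda im,x,y,w,h:cv2.resize(im[y:y+h,x:x+w,::-1],(400,400),interpolation=cv2.INTER_CUBIC)
    cv2.imwrite(f'pics/c{n}.png',np.hstack([f(b,140,150,110,110),f(a,165,190,150,150)]))
E
python3 st.py 1
```

```text
[0.57160043 0.21097221 0.08923662] 8.282865549504862 [ 1.49804091e-03  4.40505629e-04 -9.99998781e-01] [ 3.34746005e-01  4.71179955e-01  1.65920402e+00 -8.98788329e-05
  1.00964907e+00  1.76102700e+00] 5.7167 [ 0.72953099  0.95602989 -1.56210696] [ 0.07586055 -0.0151636   0.03843699] 0.04603596107654224
```

View pics/c1.png

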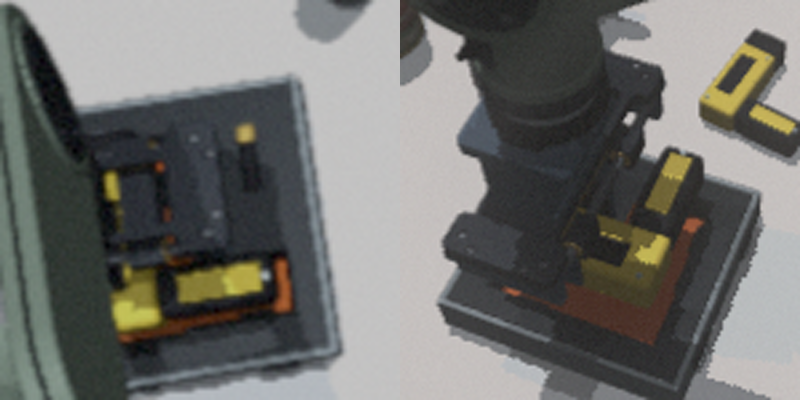

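The thermometer is held over the pocket the right way round, with the handle (top crop 215,285) over the pocket's handle arm. I'll overlay the predicted outlines to check the alignment.

```bash
python3 - <<'E'
from pocket import *
a=cv2.imread('pics/s1.png');b=cv2.imread('pics/t1.png');k=6
out=[]
poly=np.array([[-.065,-.023],[-.062,-.023],[-.062,-.098],[-.028,-.098],[-.028,-.023],[.065,-.023],[.065,.023],[-.065,.023]])
e=.006
pk=np.array([[-.065-e,-.023-e],[-.062-e,-.023-e],[-.062-e,-.098-e],[-.028+e,-.098-e],[-.028+e,-.023-e],[.065+e,-.023-e],[.065+e,.023+e],[-.065-e,.023+e]])
for c,im,(x,y,w,h) in(('top',b,(160,190,66,66)),('scene',a,(210,235,80,80))):
    k=400/w; v=cv2.resize(im[y:y+h,x:x+w],(400,400),interpolation=cv2.INTER_CUBIC)
    def d(P,p,z,col):
        R=np.array([[np.cos(p[2]),-np.sin(p[2])],[np.sin(p[2]),np.cos(p[2])]])
        uv=(proj(c,np.c_[P@R.T+p[:2],np.full(len(P),z)])-[x,y]+.5)*k
        cv2.polylines(v,[np.round(uv*16).astype(np.int32)],True,col,1,cv2.LINE_AA,4)
    d(poly,[.5716,.211,.1446],.1068,(255,255,0)); d(poly,[.5716,.211,.1446],.0708,(255,0,255)); d(pk,[.5707,.212,.145],.034,(0,255,0))
    out.append(v)
cv2.imwrite('pics/o1.png',np.hstack(out))
E
```

```text
(no output)
```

View pics/o1.png

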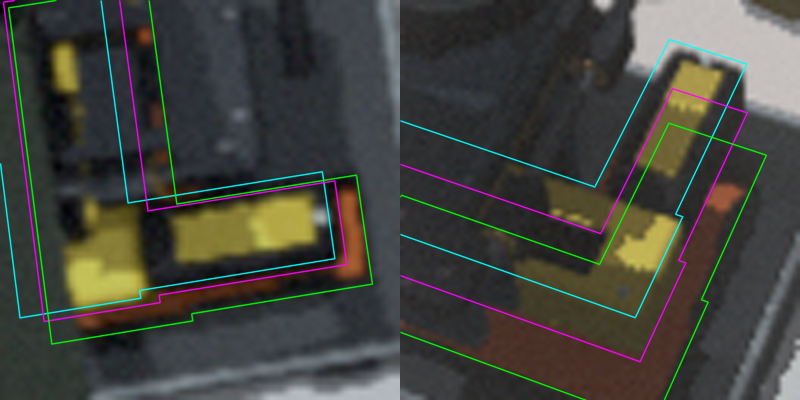

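The outlines match to within about 2 mm, so I'm lowering it.

Emit:
{"op": "carry_out", "data": {"deltas": [[[-0.001,0.001,-0.02],[0,0,0]],[[-0.001,0.001,-0.03],[0,0,0]],[[-0.001,0.001,-0.037],[0,0,0]],[[-0.001,0.001,-0.041],[0,0,0]],[[-0.001,0.001,-0.043],[0,0,0]],[[-0.001,0.001,-0.043],[0,0,0]],[[-0.001,0.001,-0.043],[0,0,0]]]}}

```text
clock: 6.4
position: [0.5702, 0.2123, 0.0458]
tcp_rot: [-3.133, -0.228, -0.001]
wrist_force: [0.5, 0.8, -2.9]
finger_gap: 0.0462
gripper_force: 30.0
```

Emit:
{"op": "carry_out", "data": {"deltas": [[[0,0,-0.002],[0,0,0]],[[0,0,-0.004],[0,0,0]],[[0,0,-0.006],[0,0,0]],[[0,0,-0.006],[0,0,0]],[[0,0,-0.006],[0,0,0]]]}}

```text
clock: 6.82
position: [0.5707, 0.2123, 0.0398]
tcp_rot: [3.133, 0.229, 0.003]
wrist_force: [1.6, -0.1, 0.5]
finger_gap: 0.046
gripper_force: 30.0
```

```bash
python3 st.py
```

```text
[0.57070744 0.21226749 0.0398244 ] 8.345004932560173 [ 2.02363903e-03  1.32723776e-04 -9.99997944e-01] [ 3.37495929e-01  5.23356790e-01  1.71325798e+00 -6.93886139e-04
  9.03024568e-01  1.76307343e+00] 6.8167 [ 1.56887573 -0.07325498  0.54592381] [-0.15982048 -0.29139982  0.05287545] 0.04603369095729586
```

Emit:
{"op": "carry_out", "data": {"deltas": [[[0,0,0],[0,0,0]],[[0,0,0],[0,0,0]],[[0,0,0],[0,0,0]],[[0,0,0],[0,0,0]],[[0,0,0],[0,0,0]],[[0,0,0.02],[0,0,0]],[[0,0,0.04],[0,0,0]],[[0,0,0.05],[0,0,0]],[[0,0,0.05],[0,0,0]]], "hand": 0}}

```text
clock: 7.57
position: [0.5715, 0.2128, 0.0919]
tcp_rot: [-3.132, -0.228, -0.008]
wrist_force: [0.2, 0.1, 0.1]
finger_gap: 0.0911
gripper_force: 0.0
```

Emit:
{"op": "carry_out", "data": {"deltas": [[[0.0495,0.007,0],[0,0,0]],[[0.0495,0.007,0],[0,0,0]],[[0.0495,0.007,0],[0,0,0]],[[0.0495,0.007,0],[0,0,0]],[[0.0495,0.007,0],[0,0,0]],[[0.0495,0.007,0],[0,0,0]],[[0.0495,0.007,0],[0,0,0]],[[0.0495,0.007,0],[0,0,0]],[[0.0495,0.007,0],[0,0,0]],[[0.0495,0.007,0],[0,0,0]]], "hand": 1}}

```text
clock: 8.4
position: [0.6192, 0.2192, 0.0896]
tcp_rot: [3.133, 0.228, 0.0]
wrist_force: [0.5, 0.0, -0.0]
finger_gap: 0.0274
gripper_force: 0.0
```

```bash
python3 st.py 2
```

```text
[0.61915947 0.2192177  0.08959436] 8.333002997793002 [ 1.89677601e-04 -1.49845476e-05 -9.99999982e-01] [ 3.22812993e-01  5.38433044e-01  1.53540760e+00 -8.49087729e-05
  1.06757689e+00  1.74821192e+00] 8.4 [ 0.51990255  0.02959425 -0.02886998] [ 0.00138607 -0.01563837 -0.00079877] 0.027403096339440245
```

View pics/c2.png

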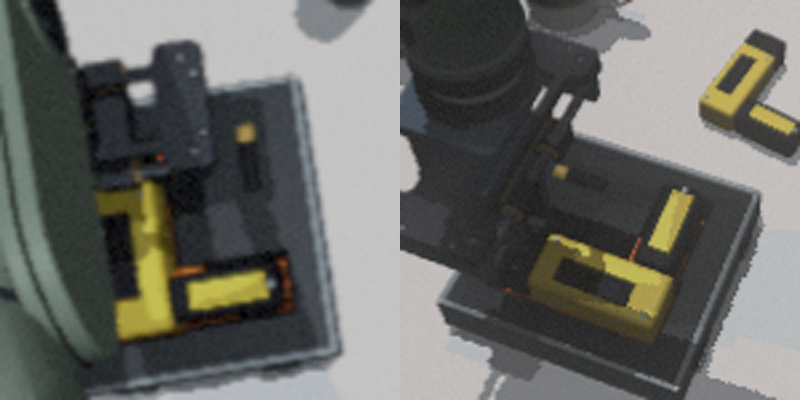

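It now rests in the pocket up on the lips, with the nose towards the gripper and the handle at top crop (230,290). Pressing the nose.

Emit:
{"op": "carry_out", "data": {"deltas": [[[0,0,-0.015],[0,0,0]],[[0,0,-0.026],[0,0,0]],[[0,0,-0.029],[0,0,0]],[[0,0,-0.032],[0,0,0]],[[0,0,-0.035],[0,0,0]],[[0,0,-0.038],[0,0,0]],[[0,0,-0.038],[0,0,0]]]}}

```text
clock: 9.08
position: [0.6199, 0.2201, 0.0524]
tcp_rot: [-3.131, -0.226, -0.003]
wrist_force: [0.4, 2.8, 3.5]
finger_gap: 0.0003
gripper_force: 1.7
```

Emit:
{"op": "carry_out", "data": {"deltas": [[[0,0,-0.002],[0,0,0]],[[0,0,-0.004],[0,0,0]],[[0,0,-0.006],[0,0,0]],[[0,0,-0.006],[0,0,0]],[[0,0,-0.006],[0,0,0]]]}}

```text
clock: 9.5
position: [0.6213, 0.2196, 0.0485]
tcp_rot: [-3.133, -0.228, -0.008]
wrist_force: [-0.2, -1.7, 12.3]
finger_gap: 0.0003
gripper_force: 6.1
```

Emit:
{"op": "carry_out", "data": {"deltas": [[[0,0,-0.002],[0,0,0]],[[0,0,-0.003],[0,0,0]],[[0,0,-0.003],[0,0,0]],[[0,0,-0.003],[0,0,0]]]}}

```text
clock: 9.83
position: [0.6219, 0.219, 0.0481]
tcp_rot: [3.133, 0.229, 0.012]
wrist_force: [-2.9, -3.6, 22.8]
finger_gap: 0.0005
gripper_force: 11.7
```

Emit:
{"op": "carry_out", "data": {"deltas": [[[0,0,0.02],[0,0,0]],[[0,0,0.045],[0,0,0]],[[-0.03,-0.03,0.045],[0,0,0]],[[-0.06,-0.06,0.045],[0,0,0]],[[-0.083,-0.088,0.045],[0,0,0]],[[-0.083,-0.088,0.045],[0,0,0]],[[-0.083,-0.088,0.045],[0,0,0]],[[-0.083,-0.088,0.03],[0,0,0]],[[-0.083,-0.088,0.02],[0,0,0]],[[-0.083,-0.088,0.015],[0,0,0]],[[-0.083,-0.088,0.015],[0,0,0]]]}}

```text
clock: 10.75
position: [0.5362, 0.1317, 0.0559]
tcp_rot: [3.133, 0.229, -0.004]
wrist_force: [0.1, -0.0, 0.4]
finger_gap: 0.0007
gripper_force: 0.0
```

Emit:
{"op": "carry_out", "data": {"deltas": [[[0,0,-0.003],[0,0,0]],[[0,0,-0.006],[0,0,0]],[[0,0,-0.009],[0,0,0]],[[0,0,-0.011],[0,0,0]],[[0,0,-0.013],[0,0,0]],[[0,0,-0.013],[0,0,0]],[[0,0,-0.013],[0,0,0]]]}}

```text
clock: 11.33
position: [0.5369, 0.1309, 0.0463]
tcp_rot: [3.133, 0.228, 0.003]
wrist_force: [-2.7, -3.5, 13.7]
finger_gap: 0.0003
gripper_force: 6.9
```

Emit:
{"op": "carry_out", "data": {"deltas": [[[0,0,-0.003],[0,0,0]],[[0,0,-0.003],[0,0,0]],[[0,0,-0.003],[0,0,0]]]}}

```text
clock: 11.58
position: [0.5369, 0.1309, 0.0462]
tcp_rot: [3.133, 0.229, 0.004]
wrist_force: [-8.4, -5.3, 32.7]
finger_gap: 0.0002
gripper_force: 16.6
```

Emit:
{"op": "carry_out", "data": {"deltas": [[[0,0,0.02],[0,0,0]],[[0,0,0.04],[0,0,0]],[[0.03,0.03,0.04],[0,0,0]],[[0.06,0.06,0.04],[0,0,0]],[[0.083,0.088,0.04],[0,0,0]],[[0.083,0.088,0.04],[0,0,0]],[[0.083,0.088,0.03],[0,0,0]],[[0.083,0.088,0.015],[0,0,0]],[[0.083,0.088,0.008],[0,0,0]],[[0.083,0.088,0.004],[0,0,0]],[[0.083,0.088,0.002],[0,0,0]],[[0.083,0.088,0.002],[0,0,0]]]}}

```text
clock: 12.58
position: [0.617, 0.2181, 0.0463]
tcp_rot: [3.133, 0.227, -0.005]
wrist_force: [-8.1, -1.7, 18.5]
finger_gap: 0.0008
gripper_force: 9.2
```

Emit:
{"op": "carry_out", "data": {"deltas": [[[0,0,-0.002],[0,0,0]],[[0,0,-0.002],[0,0,0]],[[0,0,-0.002],[0,0,0]]]}}

```text
clock: 12.83
position: [0.617, 0.2181, 0.0462]
tcp_rot: [-3.133, -0.227, 0.003]
wrist_force: [-11.7, -2.8, 27.7]
finger_gap: 0.0007
gripper_force: 13.8
```

Both ends stop firmly at 46 mm, which is the floor. Retreating clear and checking.

Emit:
{"op": "carry_out", "data": {"deltas": [[[0,0,0.03],[0,0,0]],[[0,0,0.07],[0,0,0]],[[0,0,0.11],[0,0,0]],[[0,0,0.15],[0,0,0]],[[-0.03,-0.03,0.17],[0,0,0]],[[-0.06,-0.06,0.17],[0,0,0]],[[-0.08,-0.1,0.17],[0,0,0]],[[-0.1,-0.14,0.17],[0,0,0]],[[-0.12,-0.18,0.17],[0,0,0]],[[-0.14,-0.22,0.17],[0,0,0]],[[-0.14,-0.26,0.17],[0,0,0]],[[-0.14,-0.26,0.17],[0,0,0]]]}}

```text
clock: 13.83
position: [0.476, -0.0449, 0.211]
tcp_rot: [3.132, 0.222, -0.003]
wrist_force: [-0.0, -0.2, -0.2]
finger_gap: 0.0005
gripper_force: 0.0
```

```bash
python3 st.py 3; python3 - <<'E'
from h import *
for q in('mug','lemon','spice_jar'): print(q,[(np.round(r['position']),ray('top',r['position'],0).round(3)) for r in env.mark_of('top',q)][:1])
E
```

```text
[ 0.47604606 -0.04492225  0.21099428] 8.115712897522585 [-0.00163093 -0.00190024 -0.99999686] [-0.11668099  0.1698964   1.77785378 -0.0022328   1.19524195  1.3132914 ] 13.8333 [-0.03963942 -0.1506533  -0.18418111] [ 0.01830505 -0.02661887 -0.01259589] 0.0004961063710298313
mug [(array([284., 150.]), array([ 0.751, -0.065,  0.   ]))]
lemon [(array([378., 162.]), array([ 0.713, -0.32 ,  0.   ]))]
spice_jar [(array([239., 142.]), array([0.772, 0.055, 0.   ]))]
```

View pics/c3.png

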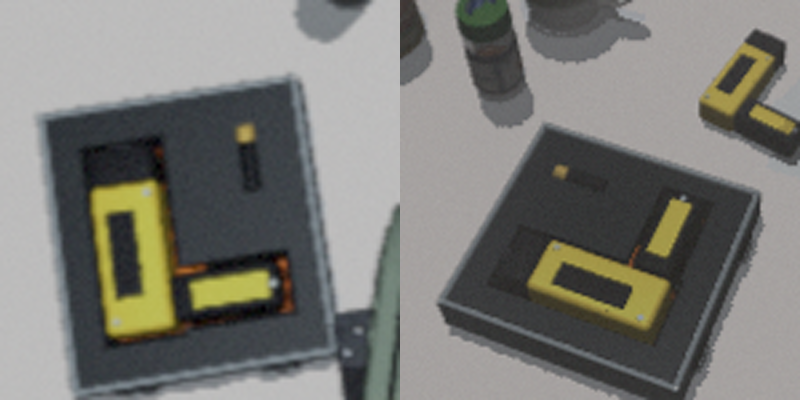

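The thermometer lies flat in the pocket, nose at top crop (120,160) and handle at (235,290). The bystanders haven't moved.

```bash
python3 -c "from workcell import env; print(env.job_done())"
```

```text
the job is handed in; nothing more can be done
None
```

The larger thermometer lies flat on the pocket floor, nose and handle both pressed home (top at about 46 mm); mug, lemon and spice jar look undisturbed, and the job was handed in at about 14 s with no verdict returned.

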